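Clear the clamp bed and take up four clicks

TASK

Using the scraper block, wipe the three loose metal chips off the bed of the bench clamp without touching them with the gripper, then stand the scraper upright back on the bench. After that pull the clamp's ratchet lever by its upright post, counter-clockwise seen from above, exactly four clicks as felt by touch, never as far as a fifth, and finish while holding it there: the lever is sprung and comes back if let go. Leave the other tools on the bench where they are.

Things in the scene. Friction and masses are not known exactly. Their poses are not given: they have to be found in the camera images.
- clamp: Dark steel bench clamp, fixed. Origin: on the bench under the centre of its flat bed, 120 mm along the clamp's x, 220 mm along y, top 30 mm above the bench. A fixed jaw with work piece covers bed y -110 to -53 mm, up to 70 mm above the bench. The bed is open at its x edges (x = -60, +60 mm). Beyond its +y end the lever stands on a fan-shaped plate 26 mm high, up to 100 mm from its hinge.
- bed_mid (a point): Point on the bed's top face (30 mm above the bench) in the middle of the open area between the jaws: clamp x = 0, y = -8 mm; axes as clamp's. The open area runs at least from clamp y -53 to +38 mm, where the sliding jaw (25 mm thick, top 70 mm above the bench, its face at +38 to +75 mm at the start) stands; the lever drives that jaw towards the work piece.
- lever_axis (a point): Point on the lever's vertical hinge axis, 60 mm above the bench, at clamp x = 60, y = 200 mm. The clicks come from a spring pawl under the lever arm that rides over six upright steel pins on the foot, 0.18 rad apart, one click each. Before the first pin the lever moves freely; how far off the first pin is has to be felt. Let go after the fourth click, it springs back.
- lever (a joint): Lever angle, rad. 0 = back stop: post 140 degrees counter-clockwise from the clamp's +x about the hinge; grows counter-clockwise from above, to 1.55; starts at 0 to 0.35. Turning takes 1 to 3 N at the post at first, 5 to 10 N near the fourth click (return spring); each pin adds 4 to 8 N within 3 mm, then it fades and becomes a slight push forward over the pin's crest: the click.
- lever_post: Upright round, freely turning black rubber grip post at the free end of the lever, 24 mm in diameter, 55 mm high, standing 140 mm from the hinge axis. Origin: centre of its foot, 65 mm above the bench (top at 120 mm). Under it is the 18 mm wide, 10 mm thick steel lever arm. Force starts to fade 0.03 to 0.06 rad before a pin's crest; the best place to hold is about midway between two pins.
- scraper: Scraper block, 160 g: a steel foot 34 mm (its x) by 64 mm (its y), 20 mm high, with a wooden grip rib on it 22 mm thick (x), 64 mm long (y), reaching up to 62 mm. Origin: centre of its underside. It stands upright on the bench at the start. Held 1 to 2 mm above the bed it pushes the chips without dragging.
- chip0: Loose aluminium chip lying on the bed, 18 x 13 x 8 mm. Origin: centre of its underside.
- chip1: As chip0.
- chip2: As chip0.
- hammer: Bystander: hammer with black rubber grip, 280 mm long, lying near the robot.
- ratchet: Bystander: chrome socket ratchet handle, 180 mm long, lying flat, 37 mm high.
- hex_set: Bystander: set of steel hex keys in a black holder, 90 x 30 mm, up to 85 mm high.
- screw_box: Bystander: clear round screw box with grey screw-top lid, 74 mm across, 62 mm high.
- tape_measure: Bystander: black tape measure, 70 x 36 x 66 mm.
- oil_bottle: Bystander: white plastic oil bottle, 48 mm across, 130 mm high.

How it is judged:
By the outcome, as a careful person would: the job done as asked, in the order asked, and still so for the second after the job is handed in, while the arm keeps its last pose, push and grip.
It also fails if it takes over 72 s, if anything falls off the work surface, if the arm or the gripper's body presses on something with over 40 N, if the wrist force passes 120 N, or if a joint passes its speed limit or range.

ROBOT

A 7-joint arm with a two-finger parallel gripper is mounted at the origin on the work surface. World frame = base frame: x ahead of the robot, y to its left, z up, the work surface at z = 0. Lengths are in m, angles in rad, forces in N, time in s.
With the tool pointing down it reaches from about 0.4 to 0.85 m from the base axis. Payload 10.4 kg.
Tool frame: the origin (TCP) lies midway between the tips of the shut fingers; the grasp point (between the pads) lies 19 mm behind it (manip.grasp_offset is the distance from the TCP to the grasp point, in m); z points along the fingers, y is the line along which they close (so a half turn about z gives the same grasp; the last joint's range is limited). The gripper opens to 85 mm and grips with 20 to 120 N. Pads are 22 mm wide; open, the fingers measure 114 mm over their backs; the gripper's body (76 mm by 85 mm) begins 54 mm behind the grasp point. The pads swing forward as they close: fully open they stand 13 mm farther back than shut.
Start: joints at [-1.27, 0.332, -0.065, 1.46, 0.022, 1.35, -0.088], TCP at [0.199, 0.593, 0.231] pointing down, gripper open.
Joint ranges: [-2.6, 2.6], [-0.5, 2.12], [-1.47, 1.34], [0.16, 2.42], [-1.27, 4.41], [0.06, 2.06], [-2.6, 2.6]. Speed limits (rad/s): [2.22, 2.22, 2.79, 2.79, 3.14, 3.14, 3.14].

INTERFACE

Orientations are given as a unit quaternion [x, y, z, w].
In Python, from workcell import manip, camrig, status gives the robot as it stands (manip), with the cameras (camrig) and the readings (status).
- The arm moves only by the shell command python3 jog.py 'ROWS' [FORCE]. ROWS is a JSON object whose key "moves" holds a list of rows, 1 to 20 of them, each of 7 numbers: a rotation vector rx, ry, rz in a scale on which 1.0 is pi/2 rad, then dx, dy, dz in a scale on which 1.0 is 0.8 m, then the opening from 0.0 (shut) to 1.0 (fully open); each row is the pose to reach, as a shift and turn from the pose commanded when the command began, along the tool's axes at that moment; what a row does not reach only later rows make up. A row lasts 1/8 s, in which the tool goes at most 0.0625 m and 0.188 rad, less where a joint would pass 70% of its speed; a pose out of reach is approached as far as the arm can. The fingers move at their own pace and stop on an object; FORCE is the grip in N (left out, the last holds). Time passes only in rows, so rows that do not move let the fingers close. It prints the time, the measured TCP pose, the force, the opening and the grip force at its end. A shift or turn number past 1, either way, is cut back to 1. Input that does not fit is refused with a message, and nothing moves.
- status.get_obs(): the state, without advancing time (a new reading comes with each control period).
- camrig.camera(name): name is "side" or "top"; returns the picture (400x640x3 uint8, blue, green, red); there is no depth.
- camrig.calibration(name): a dict with "fx", "fy", "cx", "cy" (pixels), "world_from_camera" (4x4, takes a point from camera to world coordinates). Camera axes: x right, y up, looking along -z (the intrinsics and any distortion apply to the point x, -y, -z); pixel columns grow to the right and rows downward; lengths in m; the calibration is good to about 2 mm. A picture is of the moment at which its call begins. calibration takes no time and is no camera call.
- manip.hand_in(): hands the job in; it is judged then, once.
The state is a dict: "clock": time; "joint_pos": joint angles; "joint_velocities": joint speeds; "tau": joint torques, N m; "position": TCP position; "ee_rot": TCP orientation; "ft_force": force on the tool from outside, world axes, zero at the start; "torque": the same for the moment, N m; "grip_width": opening from 0.0 (shut) to 1.0 (fully open); "grasp_force": force on a finger pad.
Only numpy, scipy, OpenCV 4.12 (cv2) and the standard library are available. Lean on these libraries where they do the work, as an engineer would, in place of code of your own. Each camera call takes 0.05 s, during which the arm holds its last target. There are 200 camera calls.

## Working session

There is one attempt and no reset: what is moved stays moved. The work goes in short steps, Python scripts to look and compute and a shell command to move; the robot and the scene stay as the last step left them, time stands still between calls to the robot, and variables do not carry over. Pictures are saved under pics/ and viewed, at most 13 in all, crops included, and the job is handed in when it is done.

```bash
ls; mkdir -p pics; python3 - <<'E'
from workcell import manip, camrig, status
import cv2,numpy as np
np.set_printoptions(precision=4,suppress=True)
for n in("top","side"):
    cv2.imwrite(f"pics/{n}0.png",camrig.camera(n)); c=camrig.calibration(n); print(n,c)
o=status.get_obs();print({k:np.round(v,3) for k,v in o.items()}, manip.grasp_offset)
E
```

```text
jog.py
pics
workcell.py
top {'fx': 374.64209597012103, 'fy': 374.64209597012103, 'cx': 322.06535280800506, 'cy': 195.92049320431468, 'world_from_camera': array([[ 0.0987,  0.9745, -0.2016,  0.3114],
       [-0.9951,  0.0973, -0.0169, -0.0144],
       [ 0.0032,  0.2022,  0.9793,  1.3091],
       [ 0.    ,  0.    ,  0.    ,  1.    ]])}
side {'fx': 425.53782482904643, 'fy': 425.53782482904643, 'cx': 316.7004891597677, 'cy': 207.83529276483893, 'world_from_camera': array([[ 0.9794,  0.1509, -0.1339,  0.4071],
       [-0.2016,  0.7119, -0.6727, -0.7988],
       [-0.0061,  0.6858,  0.7277,  0.939 ],
       [ 0.    ,  0.    ,  0.    ,  1.    ]])}
{'clock': np.float64(0.1), 'joint_pos': array([-1.27 ,  0.333, -0.065,  1.461,  0.022,  1.35 , -0.088]), 'joint_velocities': array([-0.002, -0.001, -0.001, -0.002, -0.   , -0.001,  0.   ]), 'tau': array([  0.001, -62.674,   0.049, -39.243,   0.016,   0.007,  -0.   ]), 'position': array([0.199, 0.592, 0.231]), 'ee_rot': array([ 0.161,  0.987, -0.001, -0.   ]), 'ft_force': array([ 0.812,  0.74 , -0.237]), 'torque': array([0.009, 0.032, 0.002]), 'grasp_force': np.float64(0.0), 'grip_width': np.float64(1.004)} 0.0187
```

View pics/top0.png

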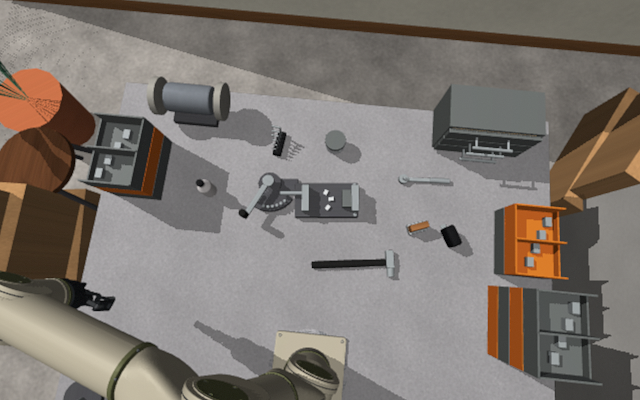

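View pics/side0.png

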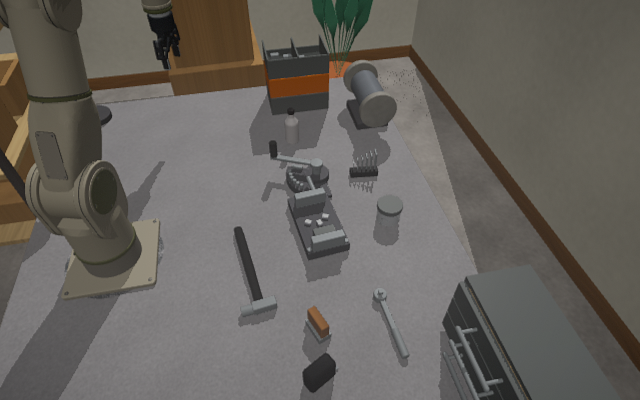

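The top view shows the clamp bed at about (327,200), the lever post at (243,213), the hinge at (267,181), the scraper with its orange rib at (418,227) and the tape measure at (451,236). In the side view, the bed is at (318,225), the post at (273,149) and the scraper at (318,322). I'll zoom in on both.

```bash
cat > h.py <<'E'
from workcell import manip, camrig, status
import cv2,numpy as np
from scipy.spatial.transform import Rotation as R
np.set_printoptions(precision=4,suppress=True)
C={n:camrig.calibration(n) for n in("top","side")}
def ray(n,u,v):
    c=C[n];T=c["world_from_camera"]
    d=T[:3,:3]@np.array([(u-c["cx"])/c["fx"],-(v-c["cy"])/c["fy"],-1]);return T[:3,3],d
def plane(n,u,v,z):
    o,d=ray(n,u,v);return o+d*(z-o[2])/d[2]
def tri(a,b):
    (o1,d1),(o2,d2)=ray("top",*a),ray("side",*b)
    s=np.linalg.lstsq(np.c_[d1,-d2],o2-o1,rcond=None)[0]
    p,q=o1+s[0]*d1,o2+s[1]*d2
    return (p+q)/2,np.linalg.norm(p-q)
def proj(n,p):
    c=C[n];T=c["world_from_camera"];q=T[:3,:3].T@(np.array(p)-T[:3,3])
    return np.array([c["cx"]-c["fx"]*q[0]/q[2],c["cy"]+c["fy"]*q[1]/q[2]])
E
python3 - <<'E'
import cv2,numpy as np
t=cv2.imread("pics/top0.png");s=cv2.imread("pics/side0.png")
a=cv2.resize(t[165:245,232:372],(798,456),interpolation=cv2.INTER_CUBIC) #5.7x
cv2.imwrite("pics/tz.png",a)
b=cv2.resize(s[130:260,240:360],None,fx=4.6,fy=4.6,interpolation=cv2.INTER_CUBIC)
cv2.imwrite("pics/sz.png",b)
for n,i in(("top",t),("side",s)):
    h=cv2.cvtColor(i,cv2.COLOR_BGR2HSV)
    m=cv2.inRange(h,(5,110,60),(20,255,255))
    k,l,st,ce=cv2.connectedComponentsWithStats(m)
    for j in range(1,k):
        if st[j,4]>30 and abs(ce[j][0]-(418 if n=="top" else 318))<20:
            ys,xs=np.where(l==j);print(n,st[j],ce[j],cv2.minAreaRect(np.c_[xs,ys].astype(np.float32)))
E
```

```text
top [408 221  21  11 121] [418.2231405 226.2231405] ((418.1846618652344, 226.1769256591797), (6.051699638366699, 20.084627151489258), 74.74488067626953)
side [308 307  21  24 218] [318.0412844  318.22018349] ((318.0973205566406, 318.2818908691406), (25.64196014404297, 8.683857917785645), 55.00797653198242)
```

View pics/tz.png

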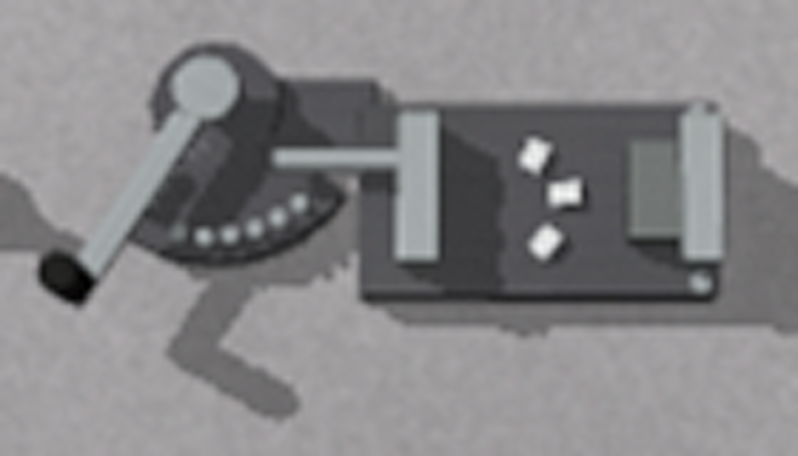

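View pics/sz.png

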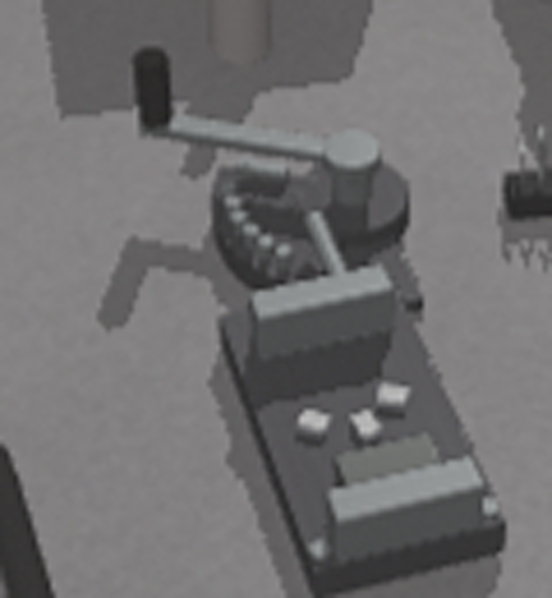

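The crops show the bed top corners at about (362,292), (718,292) and (395,103) in the top crop. The chips are at (534,155), (565,192) and (545,242), the hinge cap at (205,86) and the post top at (58,272). In the side crop, the post top is at (150,53), the hinge cap at (352,148) and the chips at (393,398), (366,426) and (314,424).

```bash
cat > m.py <<'E'
from h import *
T=lambda u,v:(232+u/5.7-.4,165+v/5.7-.4)
S=lambda u,v:(240+u/4.6-.4,130+v/4.6-.4)
for nm,a,b in(("chipA",(534,155),(393,398)),("chipB",(565,192),(366,426)),("chipC",(545,242),(314,424)),
  ("hinge",(205,86),(352,146)),("post",(58,272),(150,53)),("bed -x-y",(718,292),(318,578)),("bed -x+y",(362,292),(222,325))):
    print(nm,*tri(T(*a),S(*b)))
for u,v in((362,292),(718,292),(718,105),(362,105)): print("bed z.03",plane("top",*T(u,v),.03))
for u,v in((318,578),(505,527),(222,325)): print("bed z.03 side",plane("side",*S(u,v),.03))
print("jaw top edge face top view z.07",plane("top",*T(440,112),.07),plane("top",*T(436,260),.07))
# scraper
print("scr top plane",plane("top",418.2,226.2,.062), tri((418.2,226.2),(318.04,316)))
t=cv2.imread("pics/top0.png");s=cv2.imread("pics/side0.png")
cv2.imwrite("pics/sc.png",np.hstack([cv2.resize(t[205:255,395:470],(525,350),interpolation=2),cv2.resize(s[295:395,290:350],(210,350),interpolation=2)]))
E
python3 m.py
```

```text
chipA [ 0.5893 -0.0022  0.0372] 0.0009049421161722712
chipB [ 0.5679 -0.0231  0.0393] 0.0007969642636938851
chipC [ 0.5367 -0.014   0.0381] 0.0017476593915293915
hinge [0.6041 0.1967 0.0732] 0.0013544468554199857
post [0.4777 0.2556 0.1275] 0.003320176940576741
bed -x-y [ 0.5184 -0.1214  0.0267] 0.0015569090266917191
bed -x+y [0.4965 0.0935 0.0261] 0.0004893156313648555
bed z.03 [0.4957 0.0932 0.03  ]
bed z.03 [ 0.5171 -0.1212  0.03  ]
bed z.03 [ 0.6331 -0.1119  0.03  ]
bed z.03 [0.6113 0.1063 0.03  ]
bed z.03 side [ 0.5188 -0.1238  0.03  ]
bed z.03 side [ 0.6339 -0.1098  0.03  ]
bed z.03 side [0.4964 0.0898 0.03  ]
jaw top edge face top view z.07 [0.6023 0.0558 0.07  ] [0.5131 0.0487 0.07  ]
scr top plane [ 0.4971 -0.3232  0.062 ] (array([ 0.4999, -0.3227,  0.0638]), np.float64(0.005947024871848976))
```

View pics/sc.png

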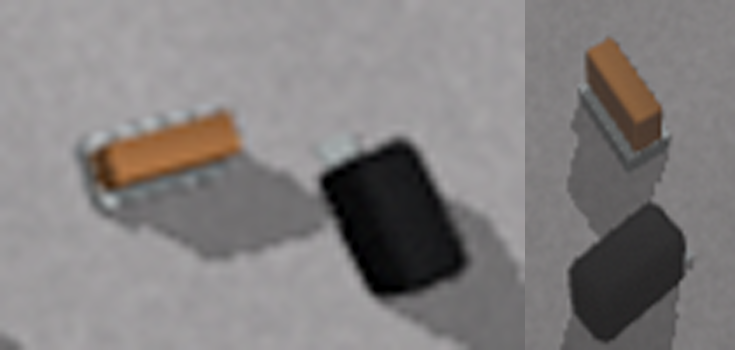

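```bash
cat >> h.py <<'E'
def to(p,yaw_y):
    """tool-frame rotvec and shift from the measured pose to TCP p, pointing down, tool y axis along angle yaw_y (mod pi, nearest)"""
    o=status.get_obs();R0=R.from_quat(o["ee_rot"])
    best=None
    for k in(0,np.pi):
        a=yaw_y+k;y=np.array([np.cos(a),np.sin(a),0]);z=np.array([0,0,-1.]);x=np.cross(y,z)
        rv=(R0.inv()*R.from_matrix(np.c_[x,y,z])).as_rotvec()
        if best is None or np.linalg.norm(rv)<np.linalg.norm(best):best=rv
    print("rv",best,"d",R0.inv().apply(np.array(p)-o["position"]),"q",o["joint_pos"],"pos",o["position"])
E
python3 - <<'E'
from h import *
c,e=tri((419.5,225.9),(317.6,316.9));print(c,e)
P=lambda u,v,z:plane("top",395+u/7-.4,205+v/7-.4,z)
a,b=P(112.5,166,.062),P(235.5,131,.062);d=a-b;print("rib",a,b,np.linalg.norm(d),np.arctan2(d[1],d[0]),(a+b)/2)
Q=lambda u,v,z:plane("side",290+u/3.5-.4,295+v/3.5-.4,z)
a,b=Q(72.5,45,.062),Q(123,111,.062);d=a-b;print("rib side",a,b,np.linalg.norm(d),np.arctan2(d[1],d[0]),(a+b)/2)
to([.5,.2,.231],0);to([.5,-.32,.231],0)
E
```

```text
[ 0.4994 -0.3263  0.0668] 0.003216139248036132
rib [ 0.4875 -0.2985  0.062 ] [ 0.5102 -0.3563  0.062 ] 0.06206696475265765 1.9443180921429546 [ 0.4988 -0.3274  0.062 ]
rib side [ 0.49   -0.2962  0.062 ] [ 0.5125 -0.3496  0.062 ] 0.0579501419986264 1.9706616631595235 [ 0.5012 -0.3229  0.062 ]
rv [-0.0011  0.0009  1.247 ] d [-0.4104 -0.276  -0.    ] q [-1.2696  0.3328 -0.0647  1.4609  0.0216  1.3499 -0.0885] pos [0.1988 0.5922 0.2306]
rv [-0.0011  0.0009  1.247 ] d [-0.5758 -0.769   0.0006] q [-1.2696  0.3328 -0.0647  1.4609  0.0216  1.3499 -0.0885] pos [0.1988 0.5922 0.2306]
```

The manual's scale: shifts go in shares of 0.8 m and turns go in shares of pi/2 rad. Converting my numbers, -0.769 m is -0.9613, 0.05 m is 0.0625, 0.862 rad is 0.5488.

```bash
python3 jog.py '{"moves":[[0, 0, 0.2546, -0.5125, -0.345, 0, 1], [0, 0, 0.2546, -0.5125, -0.345, 0, 1], [0, 0, 0.2546, -0.5125, -0.345, 0, 1], [0, 0, 0.2546, -0.5125, -0.345, 0, 1], [0, 0, 0.2546, -0.5125, -0.345, 0, 1], [0, 0, 0.2546, -0.5125, -0.345, 0, 1], [0, 0, 0.2546, -0.5125, -0.345, 0, 1], [0, 0, 0.5488, -0.72, -0.9613, 0.0625, 1], [0, 0, 0.5488, -0.72, -0.9613, 0.0625, 1], [0, 0, 0.5488, -0.72, -0.9613, 0.0625, 1], [0, 0, 0.5488, -0.72, -0.9613, 0.0625, 1], [0, 0, 0.5488, -0.72, -0.9613, 0.0625, 1], [0, 0, 0.5488, -0.72, -0.9613, 0.0625, 1], [0, 0, 0.5488, -0.72, -0.9613, 0.0625, 1], [0, 0, 0.5488, -0.72, -0.9613, 0.0625, 1], [0, 0, 0.5488, -0.72, -0.9613, 0.0625, 1], [0, 0, 0.5488, -0.72, -0.9613, 0.0625, 1], [0, 0, 0.5488, -0.72, -0.9613, 0.0625, 1]]}' 40; python3 -c "
from h import *
to([.4995,-.326,.05],.385)"
```

```text
clock: 2.35
position: [0.4999, -0.3198, 0.1807]
ee_rot: [0.559, 0.829, -0.0, -0.001]
ft_force: [1.4, 0.1, 0.3]
grip_width: 0.999
grasp_force: 0.0
rv [-0.001  -0.0008 -0.001 ] d [-0.0057 -0.0026  0.1307] q [-0.1181  0.3589  0.763   1.6495 -0.2592  1.2391  1.0826] pos [ 0.4999 -0.3198  0.1807]
```

Scaled: 0.1557 m is 0.1946, 0.14 m is 0.175.

```bash
python3 jog.py '{"moves":[[0, 0, 0, -0.0071, -0.0033, 0.075, 1], [0, 0, 0, -0.0071, -0.0033, 0.1375, 1], [0, 0, 0, -0.0071, -0.0033, 0.175, 1], [0, 0, 0, -0.0071, -0.0033, 0.1946, 1], [0, 0, 0, -0.0071, -0.0033, 0.1946, 1], [0, 0, 0, -0.0071, -0.0033, 0.1946, 0.1], [0, 0, 0, -0.0071, -0.0033, 0.1946, 0.1], [0, 0, 0, -0.0071, -0.0033, 0.1946, 0.1], [0, 0, 0, -0.0071, -0.0033, 0.1946, 0.1], [0, 0, 0, -0.0071, -0.0033, 0.1946, 0.1], [0, 0, 0, -0.0071, -0.0033, 0.1946, 0.1]]}' 60; python3 -c "
from h import *
o=status.get_obs();print(o['ft_force'],o['torque'])
to([.4995,-.326,.15],.385)"
```

```text
clock: 3.72
position: [0.5004, -0.3261, 0.0261]
ee_rot: [0.559, 0.829, 0.0, 0.0]
ft_force: [-0.3, 1.8, 6.2]
grip_width: 0.248
grasp_force: 59.5
[-0.3219  1.8037  6.2335] [ 0.1407  0.2424 -0.0198]
rv [0.0007 0.0004 0.0001] d [ 0.0004 -0.0007 -0.1239] q [-0.0268  0.5492  0.6719  1.7708 -0.4072  0.9639  1.1954] pos [ 0.5004 -0.3261  0.0261]
```

Scaled: -0.16 m is -0.2, -0.11 m is -0.1375.

```bash
python3 jog.py '{"moves":[[0, 0, 0, 0, 0, -0.0625, 0.1], [0, 0, 0, 0, 0, -0.1375, 0.1], [0, 0, 0, 0, 0, -0.2, 0.1], [0, 0, 0, 0, 0, -0.2, 0.1]]}' ; python3 -c "
from h import *
o=status.get_obs();print(o['ft_force'],o['torque'])
to([.6496,-.0056,.18],.1)"
```

```text
clock: 4.22
position: [0.5013, -0.3273, 0.1892]
ee_rot: [0.559, 0.829, 0.001, 0.003]
ft_force: [-0.2, -0.6, -2.4]
grip_width: 0.253
grasp_force: 59.2
[-0.1606 -0.6392 -2.4105] [-0.0072 -0.0551 -0.0305]
rv [0.0051 0.0035 0.2847] d [0.2426 0.2581 0.0094] q [-0.1135  0.3609  0.7748  1.6319 -0.265   1.251   1.0964] pos [ 0.5013 -0.3273  0.1892]
```

Scaled: 0.258 m is 0.3225, 0.243 m is 0.3038, 0.28 rad is 0.1783.

```bash
python3 jog.py '{"moves":[[0, 0, 0.1783, 0.3038, 0.3225, 0, 0.1], [0, 0, 0.1783, 0.3038, 0.3225, 0, 0.1], [0, 0, 0.1783, 0.3038, 0.3225, 0, 0.1], [0, 0, 0.1783, 0.3038, 0.3225, 0, 0.1], [0, 0, 0.1783, 0.3038, 0.3225, 0, 0.1], [0, 0, 0.1783, 0.3038, 0.3225, 0, 0.1], [0, 0, 0.1783, 0.3038, 0.3225, 0, 0.1], [0, 0, 0.1783, 0.3038, 0.3225, 0, 0.1], [0, 0, 0.1783, 0.3038, 0.3225, 0, 0.1]]}' ; python3 -c "
from h import *
to([.6496,-.0056,.0576],.1)"
```

```text
clock: 5.35
position: [0.6472, -0.0058, 0.1851]
ee_rot: [0.67, 0.742, -0.0, -0.0]
ft_force: [0.4, -0.4, -1.9]
grip_width: 0.248
grasp_force: 59.2
rv [-0.0009  0.0003  0.0025] d [-0.0001  0.0025  0.1275] q [-0.5705  0.4748  0.6991  1.4902 -0.3106  1.2906  0.2629] pos [ 0.6472 -0.0058  0.1851]
```

Scaled: 0.1265 m is 0.1581, 0.12 m is 0.15.

```bash
python3 jog.py '{"moves":[[0, 0, 0, 0, 0.0038, 0.0625, 0.1], [0, 0, 0, 0, 0.0038, 0.125, 0.1], [0, 0, 0, 0, 0.0038, 0.15, 0.1], [0, 0, 0, 0, 0.0038, 0.1581, 0.1], [0, 0, 0, 0, 0.0038, 0.1581, 0.1], [0, 0, 0, 0, 0.0038, 0.1581, 0.1]]}' ; python3 -c "
from h import *
cv2.imwrite('pics/s1.png',cv2.resize(camrig.camera('side')[130:260,240:400],None,fx=4,fy=4,interpolation=2))
to([.6496,-.0056,.0576],.1)"
```

```text
clock: 6.1
position: [0.6519, -0.0037, 0.0609]
ee_rot: [0.669, 0.743, 0.001, 0.001]
ft_force: [0.8, 0.1, -1.9]
grip_width: 0.251
grasp_force: 59.2
rv [ 0.0024 -0.0002  0.0051] d [-0.0018 -0.0024  0.0031] q [-0.5307  0.6006  0.6381  1.5956 -0.3934  1.0744  0.3176] pos [ 0.6517 -0.0036  0.0607]
```

View pics/s1.png

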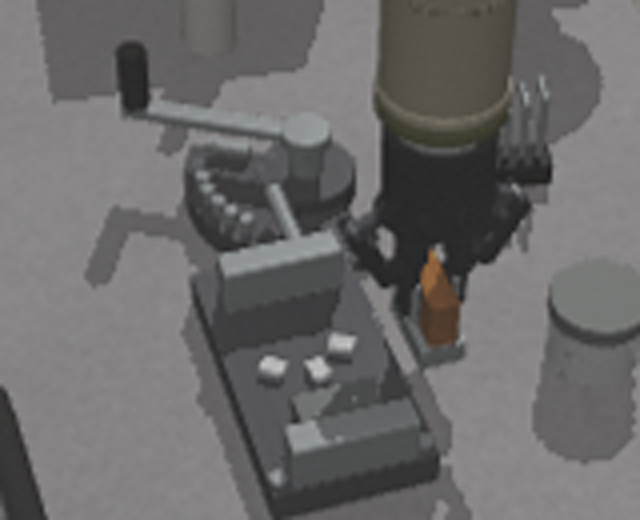

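The scraper is held upright just off the bed's far (+x) edge, parallel to it. The chips are undisturbed at about (341,345), (318,370) and (272,368).

Scaled: 0.0025 m is 0.0031, -0.0015 m is -0.0019, 0.003 rad is 0.0019.

```bash
python3 jog.py '{"moves":[[0, 0, 0.0019, -0.0019, 0, 0.0031, 0.1], [0, 0, 0.0019, -0.0019, 0, 0.0031, 0.1], [0, 0, 0.0019, -0.0019, 0, 0.0031, 0.1], [0, 0, 0.0019, -0.0019, 0, 0.0031, 0.1]]}' ; python3 -c "
from h import *
to([.6496,-.0056,.0576],.1)"
```

```text
clock: 6.65
position: [0.651, -0.005, 0.0566]
ee_rot: [0.67, 0.742, 0.0, -0.0]
ft_force: [0.3, 0.7, -1.6]
grip_width: 0.249
grasp_force: 59.2
rv [ 0.     -0.0001  0.0021] d [-0.0004 -0.0014 -0.001 ] q [-0.5277  0.6057  0.6366  1.598  -0.3962  1.0701  0.3187] pos [ 0.651  -0.005   0.0566]
```

Scaled: -0.0875 m is -0.1094, -0.075 m is -0.0938.

```bash
python3 jog.py '{"moves":[[0, 0, 0, 0, 0, -0.0015, 0.1], [0, 0, 0, 0, -0.0156, -0.0015, 0.1], [0, 0, 0, 0, -0.0313, -0.0015, 0.1], [0, 0, 0, 0, -0.0469, -0.0015, 0.1], [0, 0, 0, 0, -0.0625, -0.0015, 0.1], [0, 0, 0, 0, -0.0781, -0.0015, 0.1], [0, 0, 0, 0, -0.0938, -0.0015, 0.1], [0, 0, 0, 0, -0.1094, -0.0015, 0.1]]}' ; python3 -c "
from h import *
cv2.imwrite('pics/s2.png',cv2.resize(camrig.camera('side')[130:260,240:400],None,fx=4,fy=4,interpolation=2))
o=status.get_obs();print(o['ft_force'],o['position'])"
```

```text
clock: 7.65
position: [0.5632, -0.0141, 0.0579]
ee_rot: [0.67, 0.742, 0.0, 0.0]
ft_force: [1.0, 1.0, -0.8]
grip_width: 0.249
grasp_force: 59.2
[ 0.9051 -0.7403 -2.2522] [ 0.5617 -0.0145  0.0576]
```

View pics/s2.png

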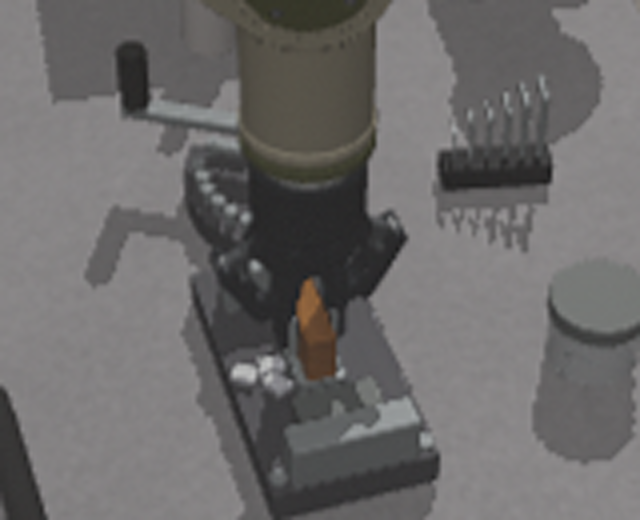

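The scraper is in mid-sweep, with all three chips at about (245,375), (268,365) and (278,380) gathered ahead of it. I'll continue.

Scaled: -0.13 m is -0.1625, -0.1 m is -0.125.

```bash
python3 jog.py '{"moves":[[0, 0, 0, 0, -0.0156, 0, 0.1], [0, 0, 0, 0, -0.0313, 0, 0.1], [0, 0, 0, 0, -0.0469, 0, 0.1], [0, 0, 0, 0, -0.0625, 0, 0.1], [0, 0, 0, 0, -0.0781, 0, 0.1], [0, 0, 0, 0, -0.0938, 0, 0.1], [0, 0, 0, 0, -0.1094, 0, 0.1], [0, 0, 0, 0, -0.1219, 0, 0.1], [0, 0, 0, 0, -0.1219, 0, 0.1], [0, 0, 0, 0, -0.1219, -0.0625, 0.1], [0, 0, 0, 0, -0.1219, -0.125, 0.1], [0, 0, 0, 0, -0.1219, -0.1625, 0.1], [0, 0, 0, 0, -0.1219, -0.1625, 0.1], [0, 0, 0, 0, -0.1219, -0.1625, 0.1]]}' ; python3 -c "
from h import *
s=cv2.resize(camrig.camera('side')[130:260,225:345],None,fx=3.2,fy=3.2,interpolation=2)
t=cv2.resize(camrig.camera('top')[165:265,270:385],None,fx=3.5,fy=4.16,interpolation=2)
cv2.imwrite('pics/s3.png',np.hstack([s,t[:416,:402]]))
o=status.get_obs();print(o['ft_force'],o['position'])"
```

```text
clock: 9.45
position: [0.4667, -0.0238, 0.187]
ee_rot: [0.67, 0.742, -0.0, -0.0]
ft_force: [0.2, 0.9, -1.2]
grip_width: 0.253
grasp_force: 59.5
[ 0.1087 -0.6827 -1.8119] [ 0.4663 -0.0239  0.1866]
```

View pics/s3.png

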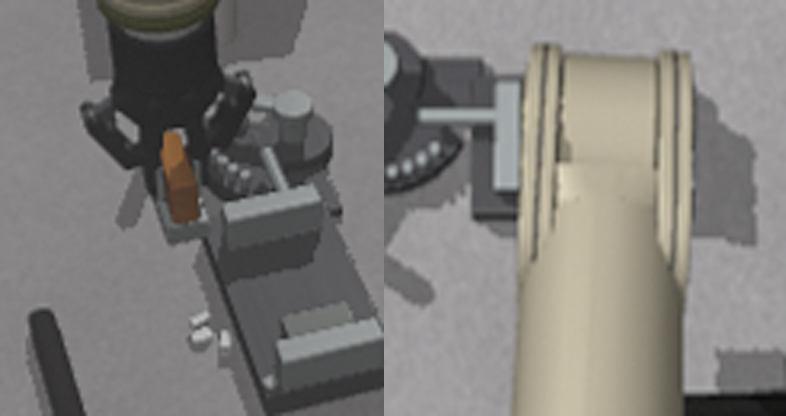

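The bed is empty. All three chips lie on the bench beside the clamp at about (200,320), (200,338) and (224,345) in the crop. Next I'll return the scraper to its original spot.

```bash
python3 -c "
from h import *
to([.5000,-.326,.15],.385)"
```

```text
rv [-0.002   0.0002 -0.283 ] d [-0.3039  0.0028  0.0367] q [-0.8059 -0.0204  0.7637  1.9543  0.0157  1.2039  0.0541] pos [ 0.4663 -0.0239  0.1866]
```

Scaled: -0.304 m is -0.38, 0.14 m is 0.175, -0.283 rad is -0.1802.

```bash
python3 jog.py '{"moves":[[0, 0, -0.1802, -0.38, 0.0038, 0, 0.1], [0, 0, -0.1802, -0.38, 0.0038, 0, 0.1], [0, 0, -0.1802, -0.38, 0.0038, 0, 0.1], [0, 0, -0.1802, -0.38, 0.0038, 0, 0.1], [0, 0, -0.1802, -0.38, 0.0038, 0, 0.1], [0, 0, -0.1802, -0.38, 0.0038, 0, 0.1], [0, 0, -0.1802, -0.38, 0.0038, 0.0625, 0.1], [0, 0, -0.1802, -0.38, 0.0038, 0.125, 0.1], [0, 0, -0.1802, -0.38, 0.0038, 0.1625, 0.1], [0, 0, -0.1802, -0.38, 0.0038, 0.175, 0.1], [0, 0, -0.1802, -0.38, 0.0038, 0.175, 0.1], [0, 0, -0.1802, -0.38, 0.0038, 0.175, 0.1]]}' ; python3 -c "
from h import *
to([.5000,-.326,.0261],.385)"
```

```text
clock: 11.05
position: [0.5017, -0.3264, 0.0491]
ee_rot: [0.559, 0.829, 0.0, 0.001]
ft_force: [0.1, 0.4, -1.9]
grip_width: 0.248
grasp_force: 59.5
rv [0.0014 0.0013 0.0002] d [ 0.001  -0.0014  0.023 ] q [-0.1499  0.5758  0.8444  1.7613 -0.4955  1.0294  1.2628] pos [ 0.5017 -0.3264  0.0491]
```

Scaled: 0.0225 m is 0.0281, 0.021 m is 0.0263.

```bash
python3 jog.py '{"moves":[[0, 0, 0, 0, 0, 0.0125, 0.1], [0, 0, 0, 0, 0, 0.0225, 0.1], [0, 0, 0, 0, 0, 0.0263, 0.1], [0, 0, 0, 0, 0, 0.0281, 0.1], [0, 0, 0, 0, 0, 0.0281, 0.1], [0, 0, 0, 0, 0, 0.0281, 0.1]]}'
```

```text
clock: 11.8
position: [0.5006, -0.3258, 0.0261]
ee_rot: [0.559, 0.829, 0.001, -0.001]
ft_force: [-5.4, 5.0, 12.7]
grip_width: 0.247
grasp_force: 61.5
```

Scaled: -0.17 m is -0.2125, -0.12 m is -0.15.

```bash
python3 jog.py '{"moves":[[0, 0, 0, 0, 0, -0.0013, 0.1], [0, 0, 0, 0, 0, -0.0013, 0.35], [0, 0, 0, 0, 0, -0.0013, 0.35], [0, 0, 0, 0, 0, -0.0013, 1], [0, 0, 0, 0, 0, -0.0013, 1], [0, 0, 0, 0, 0, -0.0013, 1], [0, 0, 0, 0, 0, -0.0013, 1], [0, 0, 0, 0, 0, -0.075, 1], [0, 0, 0, 0, 0, -0.15, 1], [0, 0, 0, 0, 0, -0.2125, 1], [0, 0, 0, 0, 0, -0.2125, 1], [0, 0, 0, 0, 0, -0.2125, 1]]}'; python3 -c "
from h import *
s=cv2.resize(camrig.camera('side')[285:365,270:370],None,fx=4,fy=4,interpolation=2)
cv2.imwrite('pics/s4.png',s)
for a in(1.571,0.,2.7): to([.45,.2,.25],a)"
```

```text
clock: 13.3
position: [0.5008, -0.3256, 0.1946]
ee_rot: [0.559, 0.829, 0.0, -0.0]
ft_force: [-0.2, -0.1, -1.2]
grip_width: 1.002
grasp_force: 0.0
rv [ 0.0001 -0.0019 -1.1857] d [ 0.506   0.1506 -0.0553] q [-0.2427  0.4164  0.9617  1.6287 -0.3529  1.2847  1.166 ] pos [ 0.5005 -0.3255  0.194 ]
rv [-0.0012 -0.0013  0.3853] d [ 0.506   0.1506 -0.0553] q [-0.2427  0.4164  0.9617  1.6287 -0.3529  1.2847  1.166 ] pos [ 0.5005 -0.3255  0.194 ]
rv [-0.0015 -0.001   0.8268] d [ 0.506   0.1506 -0.0553] q [-0.2427  0.4164  0.9617  1.6287 -0.3529  1.2847  1.166 ] pos [ 0.5005 -0.3255  0.194 ]
```

View pics/s4.png

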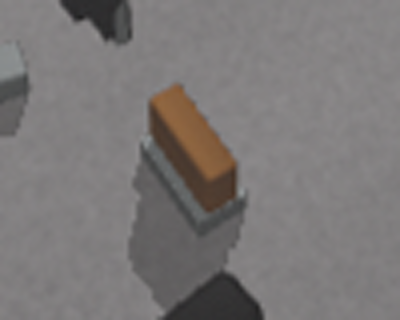

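The scraper stands upright at its original place, at about (195,160) in the crop. Now the lever.

```bash
python3 -c "
from h import *
T=lambda u,v:(232+u/5.7-.4,165+v/5.7-.4)
S=lambda u,v:(240+u/4.6-.4,130+v/4.6-.4)
print(plane('top',*T(58,272),.12),plane('side',*S(151,54),.12))
print('hinge .07',plane('top',*T(205,86),.073),plane('side',*S(352,146),.073))
print('bottle',plane('top',202,184,.1),plane('side',292,125,.1))
H=np.array([.604,.196])
for u,v in((180,235),(205,237),(230,235),(257,227),(278,217),(300,202)):
  p=plane('top',*T(u,v),.045)[:2]-H;print('pin lever angle',np.arctan2(p[1],p[0])%(2*np.pi)-.1-np.radians(140),np.hypot(*p))
to([.478,.254,.2],1.134)
"
```

```text
[0.4771 0.2572 0.12  ] [0.4805 0.2646 0.12  ]
hinge .07 [0.6035 0.1967 0.073 ] [0.6049 0.1971 0.073 ]
bottle [0.5609 0.4063 0.1   ] [0.5575 0.3638 0.1   ]
pin lever angle 0.49917079463975034 0.08734828755402052
pin lever angle 0.6726341600086476 0.08688213059971117
pin lever angle 0.8461101073570605 0.08658843001557626
pin lever angle 1.0414443824624193 0.0857703028383949
pin lever angle 1.2041145547466674 0.08534791382372794
pin lever angle 1.391761801477338 0.08513220037021305
rv [-0.0003 -0.0018 -0.7487] d [ 0.5454  0.1969 -0.0053] q [-0.2427  0.4164  0.9617  1.6287 -0.3529  1.2847  1.166 ] pos [ 0.5005 -0.3255  0.194 ]
```

Scaled: 0.548 m is 0.685, 0.198 m is 0.2475, -0.75 rad is -0.4775.

```bash
python3 jog.py '{"moves":[[0, 0, -0.4775, 0.685, 0.2475, -0.0063, 1], [0, 0, -0.4775, 0.685, 0.2475, -0.0063, 1], [0, 0, -0.4775, 0.685, 0.2475, -0.0063, 1], [0, 0, -0.4775, 0.685, 0.2475, -0.0063, 1], [0, 0, -0.4775, 0.685, 0.2475, -0.0063, 1], [0, 0, -0.4775, 0.685, 0.2475, -0.0063, 1], [0, 0, -0.4775, 0.685, 0.2475, -0.0063, 1], [0, 0, -0.4775, 0.685, 0.2475, -0.0063, 1], [0, 0, -0.4775, 0.685, 0.2475, -0.0063, 1], [0, 0, -0.4775, 0.685, 0.2475, -0.0063, 1], [0, 0, -0.4775, 0.685, 0.2475, -0.0063, 1], [0, 0, -0.4775, 0.685, 0.2475, -0.0063, 1], [0, 0, -0.4775, 0.685, 0.2475, -0.0063, 1]]}' ; python3 -c "
from h import *
cv2.imwrite('pics/s5.png',cv2.resize(camrig.camera('side')[90:220,215:375],None,fx=4,fy=4,interpolation=2))
to([.478,.257,.081],1.13)"
```

```text
clock: 14.98
position: [0.479, 0.2544, 0.2003]
ee_rot: [0.218, 0.976, 0.0, -0.0]
ft_force: [-0.1, 0.4, -0.5]
grip_width: 1.0
grasp_force: 0.0
rv [ 0.0003 -0.0001  0.0027] d [0.0018 0.0016 0.1194] q [-1.0506  0.1758  0.5372  1.75   -0.0949  1.2414  0.6433] pos [0.479  0.2547 0.2004]
```

View pics/s5.png

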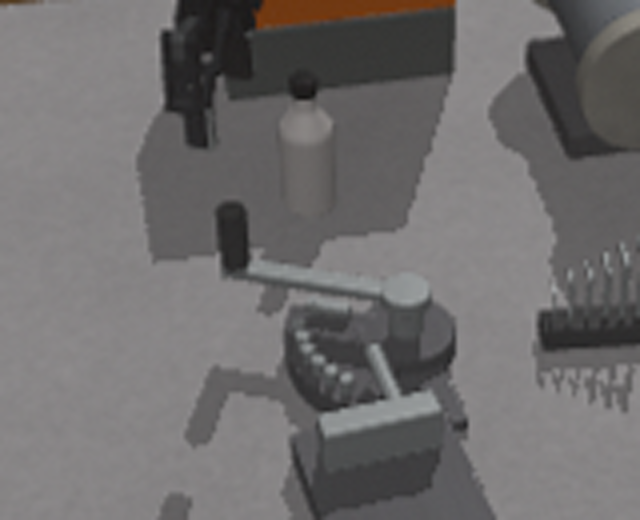

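The gripper hovers above the post, with its tips at about (200,140) and the post top at (232,207). There is nothing in the way, so I'll descend and grip.

```bash
python3 jog.py '{"moves":[[0, 0, 0, 0.0025, 0.002, 0.05, 1], [0, 0, 0, 0.0025, 0.002, 0.1, 1], [0, 0, 0, 0.0025, 0.002, 0.1313, 1], [0, 0, 0, 0.0025, 0.002, 0.1493, 1], [0, 0, 0, 0.0025, 0.002, 0.1493, 1], [0, 0, 0, 0.0025, 0.002, 0.1493, 1]]}' 60; python3 jog.py '{"moves":[[0, 0, 0, 0, 0, 0, 0.15], [0, 0, 0, 0, 0, 0, 0.15], [0, 0, 0, 0, 0, 0, 0.15], [0, 0, 0, 0, 0, 0, 0.15], [0, 0, 0, 0, 0, 0, 0.15], [0, 0, 0, 0, 0, 0, 0.15], [0, 0, 0, 0, 0, 0, 0.15]]}'; python3 -c "
from h import *
o=status.get_obs();p=o['position'][:2]-[.604,.197];a=np.arctan2(p[1],p[0]);print('lever',a-.1-np.radians(140),'r',np.hypot(*p),o['ft_force'])
to([.478,.257,.081],a-np.pi/2)"
```

```text
clock: 15.78
position: [0.4781, 0.2587, 0.082]
ee_rot: [0.216, 0.976, 0.001, 0.001]
ft_force: [-0.0, 0.5, 1.6]
grip_width: 1.004
grasp_force: 0.0
clock: 16.65
position: [0.4776, 0.2588, 0.0813]
ee_rot: [0.216, 0.976, 0.0, 0.0]
ft_force: [-1.5, 0.4, 6.0]
grip_width: 0.266
grasp_force: 58.5
lever 0.14328916783924006 r 0.1407211460541872 [-1.5003  0.3579  6.0059]
rv [0.0007 0.0001 0.0193] d [-0.0011 -0.0015  0.0003] q [-1.0196  0.3126  0.5108  1.8728 -0.18    1.0008  0.7033] pos [0.4776 0.2588 0.0813]
```

Scaled: 0.019 rad is 0.0121.

```bash
cat > f.py <<'E'
from workcell import manip, camrig, status
import numpy as np
o=status.get_obs();p=o['position'][:2]-np.array([.604,.197]);a=np.arctan2(p[1],p[0])%(2*np.pi);f=o['ft_force'];t=np.array([-np.sin(a),np.cos(a)])
print(f"{o['clock']:.2f} lev {a-.1-np.radians(140):.3f} r {np.hypot(*p)*1e3:.1f} z {o['position'][2]:.4f} Ft {-f[:2]@t:.1f} Fr {f[:2]@p/np.hypot(*p):.1f} Fz {f[2]:.1f} g {o['grasp_force']:.0f} w {o['grip_width']:.3f} q7 {o['joint_pos'][6]:.2f}")
E
J(){ :; }
python3 jog.py '{"moves":[[0, 0, 0.0121, 0, 0, 0, 0.15], [0, 0, 0.0121, 0, 0, 0, 0.15]]}' 70 >/dev/null; python3 f.py
python3 jog.py '{"moves":[[0, 0, -0.0068, 0, -0.0019, 0, 0.15], [0, 0, -0.0136, 0, -0.0038, 0, 0.15]]}' >/dev/null; python3 f.py
python3 jog.py '{"moves":[[0, 0, -0.0068, 0, -0.0019, 0, 0.15], [0, 0, -0.0136, 0, -0.0038, 0, 0.15]]}' >/dev/null; python3 f.py
python3 jog.py '{"moves":[[0, 0, -0.0068, 0, -0.0019, 0, 0.15], [0, 0, -0.0136, 0, -0.0038, 0, 0.15]]}' >/dev/null; python3 f.py
python3 jog.py '{"moves":[[0, 0, -0.0068, 0, -0.0019, 0, 0.15], [0, 0, -0.0136, 0, -0.0038, 0, 0.15]]}' >/dev/null; python3 f.py
python3 jog.py '{"moves":[[0, 0, -0.0068, 0, -0.0019, 0, 0.15], [0, 0, -0.0136, 0, -0.0038, 0, 0.15]]}' >/dev/null; python3 f.py
python3 jog.py '{"moves":[[0, 0, -0.0068, 0, -0.0019, 0, 0.15], [0, 0, -0.0136, 0, -0.0038, 0, 0.15]]}' >/dev/null; python3 f.py
python3 jog.py '{"moves":[[0, 0, -0.0068, 0, -0.0019, 0, 0.15], [0, 0, -0.0136, 0, -0.0038, 0, 0.15]]}' >/dev/null; python3 f.py
python3 jog.py '{"moves":[[0, 0, -0.0068, 0, -0.0019, 0, 0.15], [0, 0, -0.0136, 0, -0.0038, 0, 0.15]]}' >/dev/null; python3 f.py
```

```text
16.90 lev 0.143 r 140.7 z 0.0813 Ft 0.2 Fr 0.8 Fz 5.8 g 68 w 0.262 q7 0.69
17.15 lev 0.163 r 140.7 z 0.0813 Ft 2.3 Fr 1.0 Fz 5.2 g 68 w 0.261 q7 0.71
17.40 lev 0.185 r 140.6 z 0.0813 Ft 2.3 Fr 2.4 Fz 4.8 g 68 w 0.264 q7 0.73
17.65 lev 0.206 r 140.6 z 0.0813 Ft 2.4 Fr 0.8 Fz 4.4 g 68 w 0.261 q7 0.75
17.90 lev 0.228 r 140.5 z 0.0813 Ft 2.7 Fr 0.5 Fz 5.6 g 68 w 0.262 q7 0.77
18.15 lev 0.249 r 140.4 z 0.0813 Ft 3.4 Fr -0.9 Fz 5.6 g 68 w 0.262 q7 0.80
18.40 lev 0.271 r 140.4 z 0.0813 Ft 3.3 Fr -0.0 Fz 6.1 g 68 w 0.263 q7 0.82
18.65 lev 0.292 r 140.3 z 0.0813 Ft 3.2 Fr -1.5 Fz 6.4 g 68 w 0.266 q7 0.84
18.90 lev 0.313 r 140.2 z 0.0813 Ft 3.9 Fr -1.0 Fz 4.8 g 68 w 0.264 q7 0.86
```

Scaled: -0.002 m is -0.0025, -0.0143 rad is -0.0091.

```bash
python3 jog.py '{"moves":[[0, 0, -0.0091, 0, -0.0025, 0, 0.15]]}' >/dev/null; python3 f.py
python3 jog.py '{"moves":[[0, 0, -0.0091, 0, -0.0025, 0, 0.15]]}' >/dev/null; python3 f.py
python3 jog.py '{"moves":[[0, 0, -0.0091, 0, -0.0025, 0, 0.15]]}' >/dev/null; python3 f.py
python3 jog.py '{"moves":[[0, 0, -0.0091, 0, -0.0025, 0, 0.15]]}' >/dev/null; python3 f.py
python3 jog.py '{"moves":[[0, 0, -0.0091, 0, -0.0025, 0, 0.15]]}' >/dev/null; python3 f.py
python3 jog.py '{"moves":[[0, 0, -0.0091, 0, -0.0025, 0, 0.15]]}' >/dev/null; python3 f.py
python3 jog.py '{"moves":[[0, 0, -0.0091, 0, -0.0025, 0, 0.15]]}' >/dev/null; python3 f.py
python3 jog.py '{"moves":[[0, 0, -0.0091, 0, -0.0025, 0, 0.15]]}' >/dev/null; python3 f.py
python3 jog.py '{"moves":[[0, 0, -0.0091, 0, -0.0025, 0, 0.15]]}' >/dev/null; python3 f.py
python3 jog.py '{"moves":[[0, 0, -0.0091, 0, -0.0025, 0, 0.15]]}' >/dev/null; python3 f.py
python3 jog.py '{"moves":[[0, 0, -0.0091, 0, -0.0025, 0, 0.15]]}' >/dev/null; python3 f.py
python3 jog.py '{"moves":[[0, 0, -0.0091, 0, -0.0025, 0, 0.15]]}' >/dev/null; python3 f.py
python3 jog.py '{"moves":[[0, 0, -0.0091, 0, -0.0025, 0, 0.15]]}' >/dev/null; python3 f.py
python3 jog.py '{"moves":[[0, 0, -0.0091, 0, -0.0025, 0, 0.15]]}' >/dev/null; python3 f.py
python3 jog.py '{"moves":[[0, 0, -0.0091, 0, -0.0025, 0, 0.15]]}' >/dev/null; python3 f.py
python3 jog.py '{"moves":[[0, 0, -0.0091, 0, -0.0025, 0, 0.15]]}' >/dev/null; python3 f.py
```

```text
19.02 lev 0.328 r 140.2 z 0.0813 Ft 4.1 Fr -2.4 Fz 4.9 g 68 w 0.264 q7 0.88
19.15 lev 0.342 r 140.2 z 0.0813 Ft 4.5 Fr -4.0 Fz 4.3 g 68 w 0.263 q7 0.90
19.27 lev 0.357 r 140.2 z 0.0813 Ft 4.0 Fr -4.1 Fz 4.8 g 68 w 0.264 q7 0.91
19.40 lev 0.371 r 140.1 z 0.0813 Ft 4.3 Fr -4.4 Fz 3.7 g 68 w 0.262 q7 0.93
19.52 lev 0.385 r 140.1 z 0.0813 Ft 4.4 Fr -3.9 Fz 4.0 g 68 w 0.263 q7 0.94
19.65 lev 0.399 r 140.0 z 0.0813 Ft 7.1 Fr -4.7 Fz 3.0 g 68 w 0.261 q7 0.96
19.77 lev 0.404 r 140.0 z 0.0814 Ft 10.8 Fr -6.3 Fz -1.9 g 68 w 0.263 q7 0.97
19.90 lev 0.412 r 140.0 z 0.0815 Ft 17.0 Fr -8.2 Fz -5.8 g 69 w 0.262 q7 0.99
20.02 lev 0.428 r 139.9 z 0.0814 Ft 8.7 Fr -7.1 Fz 0.3 g 69 w 0.262 q7 1.01
20.15 lev 0.449 r 139.9 z 0.0813 Ft 7.1 Fr -7.6 Fz 3.7 g 69 w 0.262 q7 1.02
20.27 lev 0.466 r 139.8 z 0.0814 Ft 6.9 Fr -6.4 Fz 0.7 g 69 w 0.265 q7 1.04
20.40 lev 0.481 r 139.8 z 0.0813 Ft 5.3 Fr -7.0 Fz -0.9 g 69 w 0.264 q7 1.05
20.52 lev 0.496 r 139.7 z 0.0814 Ft 5.6 Fr -7.6 Fz -0.5 g 69 w 0.262 q7 1.07
20.65 lev 0.511 r 139.7 z 0.0813 Ft 4.1 Fr -7.4 Fz -1.6 g 69 w 0.265 q7 1.09
20.77 lev 0.526 r 139.7 z 0.0813 Ft 4.4 Fr -7.7 Fz 1.3 g 69 w 0.266 q7 1.10
20.90 lev 0.541 r 139.6 z 0.0813 Ft 4.5 Fr -8.0 Fz 3.3 g 69 w 0.263 q7 1.12
```

The manual's scale: shifts go in shares of 0.8 m and turns go in shares of pi/2 rad. Converting my numbers, -0.002 m is -0.0025, -0.0002 m is -0.0003, -0.0143 rad is -0.0091.

```bash
python3 jog.py '{"moves":[[0, 0, -0.0091, -0.0003, -0.0025, 0, 0.15]]}' >/dev/null; python3 f.py
python3 jog.py '{"moves":[[0, 0, -0.0091, -0.0003, -0.0025, 0, 0.15]]}' >/dev/null; python3 f.py
python3 jog.py '{"moves":[[0, 0, -0.0091, -0.0003, -0.0025, 0, 0.15]]}' >/dev/null; python3 f.py
python3 jog.py '{"moves":[[0, 0, -0.0091, -0.0003, -0.0025, 0, 0.15]]}' >/dev/null; python3 f.py
python3 jog.py '{"moves":[[0, 0, -0.0091, -0.0003, -0.0025, 0, 0.15]]}' >/dev/null; python3 f.py
python3 jog.py '{"moves":[[0, 0, -0.0091, -0.0003, -0.0025, 0, 0.15]]}' >/dev/null; python3 f.py
python3 jog.py '{"moves":[[0, 0, -0.0091, -0.0001, -0.0025, 0, 0.15]]}' >/dev/null; python3 f.py
python3 jog.py '{"moves":[[0, 0, -0.0091, -0.0001, -0.0025, 0, 0.15]]}' >/dev/null; python3 f.py
python3 jog.py '{"moves":[[0, 0, -0.0091, -0.0001, -0.0025, 0, 0.15]]}' >/dev/null; python3 f.py
python3 jog.py '{"moves":[[0, 0, -0.0091, -0.0001, -0.0025, 0, 0.15]]}' >/dev/null; python3 f.py
python3 jog.py '{"moves":[[0, 0, -0.0091, -0.0001, -0.0025, 0, 0.15]]}' >/dev/null; python3 f.py
python3 jog.py '{"moves":[[0, 0, -0.0091, -0.0001, -0.0025, 0, 0.15]]}' >/dev/null; python3 f.py
```

```text
21.02 lev 0.555 r 139.5 z 0.0814 Ft 5.3 Fr -7.5 Fz 2.2 g 69 w 0.264 q7 1.14
21.15 lev 0.567 r 139.5 z 0.0814 Ft 6.4 Fr -6.8 Fz 1.4 g 69 w 0.261 q7 1.15
21.27 lev 0.579 r 139.5 z 0.0814 Ft 9.2 Fr -5.9 Fz 1.3 g 69 w 0.259 q7 1.17
21.40 lev 0.585 r 139.5 z 0.0814 Ft 13.9 Fr -6.0 Fz -0.8 g 69 w 0.264 q7 1.19
21.52 lev 0.593 r 139.4 z 0.0814 Ft 15.6 Fr -5.2 Fz -1.2 g 69 w 0.259 q7 1.21
21.65 lev 0.607 r 139.4 z 0.0813 Ft 12.7 Fr -5.1 Fz 2.5 g 69 w 0.263 q7 1.22
21.77 lev 0.628 r 139.2 z 0.0813 Ft 9.5 Fr -4.2 Fz 1.6 g 69 w 0.263 q7 1.24
21.90 lev 0.645 r 139.3 z 0.0813 Ft 9.1 Fr -4.1 Fz 1.4 g 69 w 0.264 q7 1.26
22.02 lev 0.661 r 139.2 z 0.0813 Ft 6.7 Fr -4.5 Fz 2.6 g 69 w 0.264 q7 1.28
22.15 lev 0.676 r 139.1 z 0.0813 Ft 7.3 Fr -4.9 Fz 4.3 g 70 w 0.264 q7 1.29
22.27 lev 0.691 r 139.0 z 0.0813 Ft 6.3 Fr -3.2 Fz 5.0 g 70 w 0.261 q7 1.31
22.40 lev 0.706 r 139.0 z 0.0813 Ft 7.0 Fr -3.3 Fz 5.5 g 70 w 0.266 q7 1.33
```

Scaled: -0.002 m is -0.0025, -0.0001 m is -0.0001, -0.0143 rad is -0.0091.

```bash
python3 jog.py '{"moves":[[0, 0, -0.0091, -0.0001, -0.0025, 0, 0.15]]}' >/dev/null; python3 f.py
python3 jog.py '{"moves":[[0, 0, -0.0091, -0.0001, -0.0025, 0, 0.15]]}' >/dev/null; python3 f.py
python3 jog.py '{"moves":[[0, 0, -0.0091, -0.0001, -0.0025, 0, 0.15]]}' >/dev/null; python3 f.py
python3 jog.py '{"moves":[[0, 0, -0.0091, -0.0001, -0.0025, 0, 0.15]]}' >/dev/null; python3 f.py
python3 jog.py '{"moves":[[0, 0, -0.0091, -0.0001, -0.0025, 0, 0.15]]}' >/dev/null; python3 f.py
python3 jog.py '{"moves":[[0, 0, -0.0091, -0.0001, -0.0025, 0, 0.15]]}' >/dev/null; python3 f.py
python3 jog.py '{"moves":[[0, 0, -0.0091, -0.0001, -0.0025, 0, 0.15]]}' >/dev/null; python3 f.py
python3 jog.py '{"moves":[[0, 0, -0.0091, -0.0001, -0.0025, 0, 0.15]]}' >/dev/null; python3 f.py
python3 jog.py '{"moves":[[0, 0, -0.0091, -0.0001, -0.0025, 0, 0.15]]}' >/dev/null; python3 f.py
python3 jog.py '{"moves":[[0, 0, -0.0091, -0.0001, -0.0025, 0, 0.15]]}' >/dev/null; python3 f.py
python3 jog.py '{"moves":[[0, 0, -0.0091, -0.0001, -0.0025, 0, 0.15]]}' >/dev/null; python3 f.py
python3 jog.py '{"moves":[[0, 0, -0.0091, -0.0001, -0.0025, 0, 0.15]]}' >/dev/null; python3 f.py
```

```text
22.52 lev 0.721 r 139.0 z 0.0813 Ft 5.7 Fr -2.1 Fz 4.1 g 70 w 0.261 q7 1.35
22.65 lev 0.736 r 139.0 z 0.0813 Ft 7.0 Fr -2.1 Fz 5.0 g 70 w 0.265 q7 1.36
22.77 lev 0.748 r 138.9 z 0.0813 Ft 7.9 Fr -2.7 Fz 5.8 g 70 w 0.265 q7 1.38
22.90 lev 0.761 r 138.8 z 0.0813 Ft 9.1 Fr -2.2 Fz 5.8 g 70 w 0.265 q7 1.40
23.02 lev 0.767 r 138.8 z 0.0813 Ft 13.7 Fr -1.6 Fz 5.1 g 70 w 0.267 q7 1.42
23.15 lev 0.773 r 138.8 z 0.0813 Ft 19.4 Fr -1.7 Fz 4.5 g 70 w 0.261 q7 1.44
23.27 lev 0.785 r 138.7 z 0.0813 Ft 16.6 Fr -0.7 Fz 4.7 g 70 w 0.267 q7 1.45
23.40 lev 0.807 r 138.7 z 0.0812 Ft 14.6 Fr -0.8 Fz 6.4 g 70 w 0.263 q7 1.47
23.52 lev 0.825 r 138.6 z 0.0812 Ft 9.7 Fr -1.1 Fz 7.7 g 70 w 0.261 q7 1.49
23.65 lev 0.842 r 138.6 z 0.0812 Ft 8.5 Fr -0.7 Fz 9.0 g 70 w 0.265 q7 1.51
23.77 lev 0.858 r 138.5 z 0.0812 Ft 8.7 Fr -1.1 Fz 8.3 g 70 w 0.264 q7 1.53
23.90 lev 0.873 r 138.5 z 0.0812 Ft 9.1 Fr 0.2 Fz 8.6 g 70 w 0.261 q7 1.54
```

Third click passed, with the force peak at 0.775. The fourth peak should come at about 0.955.

Scaled: -0.002 m is -0.0025, -0.0143 rad is -0.0091.

```bash
python3 jog.py '{"moves":[[0, 0, -0.0091, 0, -0.0025, 0, 0.15]]}' >/dev/null; python3 f.py
python3 jog.py '{"moves":[[0, 0, -0.0091, 0, -0.0025, 0, 0.15]]}' >/dev/null; python3 f.py
python3 jog.py '{"moves":[[0, 0, -0.0091, 0, -0.0025, 0, 0.15]]}' >/dev/null; python3 f.py
python3 jog.py '{"moves":[[0, 0, -0.0091, 0, -0.0025, 0, 0.15]]}' >/dev/null; python3 f.py
python3 jog.py '{"moves":[[0, 0, -0.0091, 0, -0.0025, 0, 0.15]]}' >/dev/null; python3 f.py
python3 jog.py '{"moves":[[0, 0, -0.0091, 0, -0.0025, 0, 0.15]]}' >/dev/null; python3 f.py
python3 jog.py '{"moves":[[0, 0, -0.0091, 0, -0.0025, 0, 0.15]]}' >/dev/null; python3 f.py
python3 jog.py '{"moves":[[0, 0, -0.0091, 0, -0.0025, 0, 0.15]]}' >/dev/null; python3 f.py
python3 jog.py '{"moves":[[0, 0, -0.0091, 0, -0.0025, 0, 0.15]]}' >/dev/null; python3 f.py
python3 jog.py '{"moves":[[0, 0, -0.0091, 0, -0.0025, 0, 0.15]]}' >/dev/null; python3 f.py
```

```text
24.02 lev 0.889 r 138.5 z 0.0812 Ft 7.8 Fr -1.7 Fz 10.1 g 70 w 0.263 q7 1.56
24.15 lev 0.904 r 138.4 z 0.0812 Ft 8.3 Fr -0.4 Fz 8.5 g 70 w 0.264 q7 1.58
24.27 lev 0.919 r 138.4 z 0.0812 Ft 8.8 Fr -1.3 Fz 8.3 g 70 w 0.262 q7 1.60
24.40 lev 0.931 r 138.4 z 0.0812 Ft 8.5 Fr -1.2 Fz 8.0 g 70 w 0.260 q7 1.62
24.52 lev 0.944 r 138.3 z 0.0812 Ft 11.9 Fr -1.4 Fz 7.7 g 70 w 0.263 q7 1.64
24.65 lev 0.949 r 138.3 z 0.0812 Ft 13.9 Fr -1.0 Fz 7.6 g 70 w 0.263 q7 1.65
24.77 lev 0.956 r 138.3 z 0.0812 Ft 21.9 Fr -1.3 Fz 8.3 g 70 w 0.259 q7 1.67
24.90 lev 0.970 r 138.3 z 0.0812 Ft 13.8 Fr -1.7 Fz 9.1 g 70 w 0.265 q7 1.69
25.02 lev 0.991 r 138.2 z 0.0812 Ft 11.5 Fr -1.6 Fz 8.8 g 70 w 0.262 q7 1.71
25.15 lev 1.010 r 138.2 z 0.0812 Ft 11.2 Fr -1.6 Fz 9.4 g 70 w 0.259 q7 1.73
```

Scaled: -0.002 m is -0.0025, -0.0143 rad is -0.0091.

```bash
python3 jog.py '{"moves":[[0, 0, -0.0091, 0, -0.0025, 0, 0.15]]}' >/dev/null; python3 f.py
python3 jog.py '{"moves":[[0, 0, -0.0091, 0, -0.0025, 0, 0.15]]}' >/dev/null; python3 f.py
python3 jog.py '{"moves":[[0, 0, -0.0091, 0, -0.0025, 0, 0.15]]}' >/dev/null; python3 f.py
python3 jog.py '{"moves":[[0, 0, -0.0091, 0, -0.0025, 0, 0.15]]}' >/dev/null; python3 f.py
python3 jog.py '{"moves":[[0, 0, 0, 0, 0, 0, 0.15], [0, 0, 0, 0, 0, 0, 0.15]]}' >/dev/null; python3 f.py
```

```text
25.27 lev 1.026 r 138.2 z 0.0812 Ft 10.6 Fr -3.1 Fz 5.9 g 70 w 0.264 q7 1.75
25.40 lev 1.042 r 138.1 z 0.0812 Ft 10.1 Fr -3.2 Fz 6.1 g 70 w 0.264 q7 1.77
25.52 lev 1.057 r 138.1 z 0.0812 Ft 9.3 Fr -3.1 Fz 7.9 g 70 w 0.265 q7 1.78
25.65 lev 1.073 r 138.1 z 0.0812 Ft 10.7 Fr -3.0 Fz 9.2 g 70 w 0.269 q7 1.80
25.90 lev 1.077 r 138.1 z 0.0812 Ft 7.9 Fr -3.6 Fz 7.7 g 70 w 0.265 q7 1.80
```

Scaled: -0.0008 m is -0.001, -0.006 rad is -0.0038.

```bash
python3 jog.py '{"moves":[[0, 0, -0.0038, 0, -0.001, 0, 0.15], [0, 0, -0.0038, 0, -0.001, 0, 0.15], [0, 0, -0.0038, 0, -0.001, 0, 0.15], [0, 0, -0.0038, 0, -0.001, 0, 0.15], [0, 0, -0.0038, 0, -0.001, 0, 0.15], [0, 0, -0.0038, 0, -0.001, 0, 0.15]]}' >/dev/null; python3 f.py
python3 -c "
from h import *
s=camrig.camera('side');t=camrig.camera('top')
a=cv2.resize(s[130:260,225:345],None,fx=3.2,fy=3.2,interpolation=2);b=cv2.resize(s[285:400,270:390],(400,416))
cv2.imwrite('pics/e.png',np.hstack([a,b]))"
```

```text
26.65 lev 1.082 r 138.0 z 0.0812 Ft 7.1 Fr -3.5 Fz 9.0 g 70 w 0.264 q7 1.81
```

View pics/e.png

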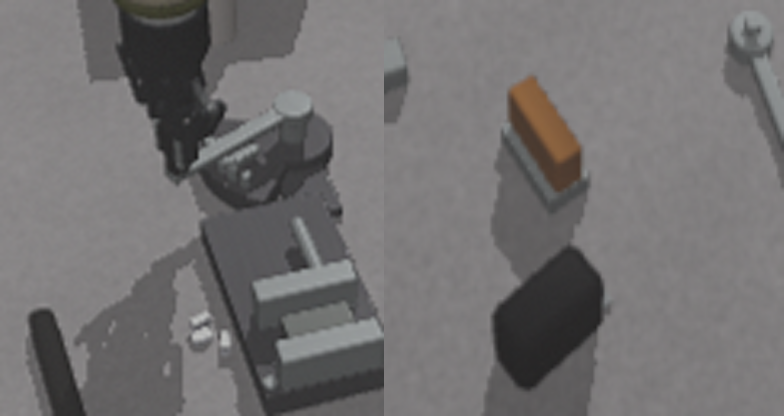

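The lever is held at the post, at about (180,170). The jaw has closed up to the work piece, the chips are on the bench, and the scraper is upright. Handing in.

```bash
python3 -c "
from workcell import manip, camrig, status
print(manip.hand_in())"
```

```text
the job is handed in; nothing more can be done
None
```

I handed the job in at about 27 s: the three chips are off the bed, the scraper stands upright at its original spot, and the lever is held just past its fourth felt click, short of a fifth.

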